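# Turn a plaque face up with a lifter

## Robot

A 6-joint arm with a two-finger parallel gripper is mounted at the origin on a cart in front of the work surface, level with it; the furniture and walls round the work are solid. World frame = base frame: x ahead of the robot, y to its left, z up, the work surface at z = 0. Lengths are in m, angles in degrees, forces in N, time in s.
With the tool pointing down it reaches from about 0.25 to 0.725 m from the base axis. Payload 9.7 kg.
Tool frame: the origin (TCP) lies on the centre line of the jaws, within the pads' length; the fingertips stand 17 mm ahead of it and the grasp point (between the pads) lies 2 mm behind it (bot.tip_extent is the distance from the TCP to the fingertips, in m); z points along the fingers, y is the line along which they close (so a half turn about z gives the same grasp; the last joint's range is limited). The gripper opens to 85 mm and grips with 20 to 120 N. Pads are 22 mm wide; open, the fingers measure 114 mm over their backs; the gripper's body (76 mm by 85 mm) begins 54 mm behind the grasp point. The pads swing forward as they close: fully open they stand 13 mm farther back than shut.
Start: joints at [70.302, 4.979, 10.078, 95.1, 0, 90], TCP at [0.185, 0.518, 0.248] pointing down, gripper open.
Joint ranges: [-179.16, 179.16], [-48.56, 103.87], [-65.8, 70.77], [-126.05, 130.52], [-82.76, 87.17], [-180, 180]. Speed limits (degrees/s): [127.2, 127.2, 147.25, 180, 180, 180].

## Interface

Orientations are given as [roll, pitch, yaw] about the fixed x, y, z axes, in that order (R = Rz(yaw) Ry(pitch) Rx(roll)).
In Python, from workcell import bot gives the robot as it stands.
- The arm moves only by the tool carry_out, never from a script. Its argument "moves" is text: rows parted by semicolons, each of 7 numbers parted by spaces: the shift along the tool's x, y, z in mm, then the turn, a rotation vector about the tool's x, y, z in degrees, then the finger opening in mm, from 0 to 85.4. A call has 1 to 20 rows; each row is the pose to reach, as a shift and turn from the pose commanded when the call began, along the tool's axes at that moment; what a row does not reach only later rows make up. A row lasts 1/10 s, in which the tool goes at most 50 mm and 8.59 degrees, less where a joint would pass 70% of its speed; a pose out of reach is approached as far as the arm can. A call with a gripper value outside its range is refused whole. The fingers move at their own pace and stop on an object; "force" is the grip in N (left out, the last holds). Time passes only in rows, so rows that repeat a pose let the fingers close. It gives the time, the measured TCP pose, the force, the opening and the grip force at its end, in the units of the state.
- bot.get_obs(): the state, without advancing time (a new reading comes with each control period).
- bot.camera(name): name is "scene" or "top" or "wrist"; returns a dict with "img" (400x640x3 uint8, red, green, blue), "mtx" (3x3 intrinsics, pixels), "position" and "orientation" of the camera in the world; the wrist camera has in their place "mount" (4x4, takes a point from camera to tool coordinates, whose origin is the TCP and whose axes are the flange's). Camera axes: x right, y up, looking along -z (the intrinsics and any distortion apply to the point x, -y, -z); pixel columns grow to the right and rows downward; lengths in m; the calibration is good to about 2 mm. A picture is of the moment at which its call begins: read the wrist's pose just before it. There is no depth.
- bot.job_done(): hands the job in; it is judged then, once.
The state is a dict: "time": time; "q": joint angles; "qd": joint speeds; "joint_efforts": joint torques, N m; "ee_pos": TCP position; "tcp_rot": TCP orientation; "wrist_force": force on the tool from outside, world axes, zero at the start; "torque": the same for the moment, N m; "opening": finger opening in m; "grasp_force": force on a finger pad.
Only numpy, scipy, OpenCV 4.12 (cv2) and the standard library are available. Lean on these libraries where they do the work, as an engineer would, in place of code of your own. Each camera call takes 0.05 s, during which the arm holds its last target. There are 200 camera calls.

## Task

The small wooden plaque lies face down on the lower step of the turning board. Hold the thin steel lifter by its upright grip, slide its blade under the plaque's open edge and tip the plaque over the step, so that it lies flat and face up on the upper step; then set the lifter down on the bare counter with its foot flat, clear of the board, and let go. Keep the fingers off the plaque, press only gently with the blade, and leave the glue stick, the stamp and the tape roll where they are.

Things in the scene. Friction and masses are not known exactly. Their poses are not given: they have to be found in the camera images.
- board: fixed plywood board; press it with under 10 N. Origin: counter height, mid-width, at the step face; x from lower to upper step, z up. Lower step: flat, 5 mm above counter, x = -110 to 0 mm, open at the low-x end. Upper step: flat, 13 mm above counter (step 8 mm high), x = 0 to 80, then a fence to x = 88, 24 mm high. Side cheeks 9 mm thick, 18 mm high, x = -72 to 80, 68 mm apart
- plaque_center (a point): centre of the loose plaque, about 50 g: slab 60 (x) x 62 (y) x 4 mm, on its face a raised panel 44 x 46 x 4 mm. Starts panel down on the lower step, x as the board's, far edge 1 to 6 mm short of the step; the slab's rim overhangs the panel by 8 mm all round, 4 mm above the floor. 10 N on it is too much. Point is mid-thickness (8 mm); z points out of the plain back: up at first, down once face up
- lifter_grip (a point): centre of the lifter's grip, an upright black block 26 (x) x 14 (y) x 56 mm, 42 mm above the underside of its flat foot (60 x 40 x 5 mm, central) that starts on the counter. x: to the blade; z: up. Flat steel blade 40 wide, 2 thick, from a stiff pivot (x = 24, 14 mm above foot's underside) to x = 100 mm, set up or down up to 9 deg: tip 2 to 26 mm above it (not reported). 185 g
- glue_stick_center (a point): bystander: glue stick standing upright, 27 mm across, 88 mm high; point half-way up
- date_stamp_center (a point): bystander: self-inking stamp, 30 x 48 x 57 mm, standing; point half-way up
- tape_clear_center (a point): bystander: roll of brown tape, 94 mm across, 48 mm high, lying flat; point half-way up
Mind the look-alikes: they are no part of the job. Leave any orange or red look-alike of the part that bears lifter_grip alone.

How it is judged (in metres and radians):
On the way, in this order (a step that is already met when the one before it is completed fails the run):
1. the lifter is held by its grip, clear of the counter, with the plaque still lying face down (height (world z) of lifter_grip above 0.07 m and contact force between the fingers and lifter above 1 N and angle between plaque_center's own z axis and vertical below 0.1 rad), for 0.1 s.
2. the blade holds the plaque tilted up on its far edge, about 30 to 80 degrees (angle between plaque_center's own z axis and vertical between 0.5 and 1.4 rad and contact force between lifter and plaque above 0.03 N), for 0.1 s.
3. the plaque lies face up on the upper step (angle between plaque_center's own z axis and vertical above 3.04 rad and x of plaque_center in the frame of board above 0.012 m and linear speed of plaque below 0.02 m/s), for 0.2 s.
At the end, for the whole second after the job is handed in: The plaque lies flat (within 6 degrees) and face up between the cheeks of the upper step, its centre at least 12 mm beyond the step's edge; the lifter stands with its foot flat on the counter (within 3 degrees), not touching the board; both are at rest and let go (all of step 3 and x of plaque_center in the frame of board below 0.055 m and y of plaque_center in the frame of board between -0.01 and 0.01 m and z of plaque_center in the frame of board below 0.02 m and height (world z) of lifter_grip below 0.046 m and angle between lifter_grip's own z axis and vertical below 0.06 rad and linear speed of lifter below 0.02 m/s and contact force between lifter and board below 0.01 N).
It fails at once if the fingers or the arm touch the plaque (contact force between any of the fingers, the arm and plaque above 0.3 N).
It fails at once if the lifter is pressed on the board with more than 10 N (contact force between lifter and board above 10 N).
It fails at once if the lifter presses the plaque with more than 10 N (contact force between lifter and plaque above 10 N).
It fails at once if the glue stick, the stamp or the tape roll is moved more than 15 mm (distance of any of glue_stick_center, date_stamp_center, tape_clear_center from where it was at the start of the episode above 0.015 m).
It also fails if it takes over 67 s, if anything falls off the work surface, if the arm or the gripper's body presses on something with over 40 N, if the wrist force passes 120 N, or if a joint passes its speed limit or range.

## Working session

There is one attempt and no reset: what is moved stays moved. The work goes in short steps, Python scripts to look and compute and a tool call to move; the robot and the scene stay as the last step left them, time stands still between calls to the robot, and variables do not carry over. Pictures are saved under pics/ and viewed, at most 10 in all, crops included, and the job is handed in when it is done.

Besides the shell and the picture viewer there is one more tool, called after "Call:" as name(argument=value, ...) on one line, values as JSON. carry_out: Moves the arm, as the interface text tells. Its arguments: {"type":"object","properties":{"moves":{"type":"string"},"force":{"type":"number"}},"required":["moves"]}

```bash
ls; mkdir -p pics; cat > h.py <<'E'
import numpy as np, cv2
from workcell import bot
from scipy.spatial.transform import Rotation as R
def snap(n):
    o=bot.get_obs(); c=bot.camera(n); return o,c
def save(c,f): cv2.imwrite(f,c["img"][...,::-1])
E
python3 - <<'E'
from h import *
for n in ("scene","top"):
    o,c=snap(n); save(c,f"pics/{n}0.png"); print({k:v for k,v in c.items() if k!="img"})
print(o)
E
```

```text
pics
{'mtx': array([[450.01596791,   0.        , 323.25504702],
       [  0.        , 450.01596791, 198.88520802],
       [  0.        ,   0.        ,   1.        ]]), 'position': array([ 0.01710616, -0.64539263,  0.50465388]), 'orientation': array([ 61.51319241,  -0.17230797, -38.15983314])}
{'mtx': array([[511.61579351,   0.        , 314.54733193],
       [  0.        , 511.61579351, 197.10914646],
       [  0.        ,   0.        ,   1.        ]]), 'position': array([ 0.37824681, -0.00715437,  1.37035408]), 'orientation': array([  7.11844505,   0.80372222, -91.51717438])}
{'time': 0.05, 'q': array([7.03024560e+01, 5.01108674e+00, 1.00347849e+01, 9.51002866e+01,
       1.61058048e-03, 9.00008173e+01]), 'qd': array([ 0.03834483,  0.07157553,  0.04943697,  0.0399411 , -0.02845597,
       -0.01943472]), 'joint_efforts': array([-6.57315013e-04, -5.22085083e+01,  4.66115499e+01,  1.68372039e-02,
        1.48228361e-05, -2.14569994e-06]), 'ee_pos': array([0.18530227, 0.51762143, 0.24758615]), 'tcp_rot': array([-1.79923412e+02, -1.60948656e-03,  1.60301637e+02]), 'wrist_force': array([-0.02455876, -0.01194513,  0.18117939]), 'torque': array([ 0.01272199, -0.01243371,  0.02773183]), 'grasp_force': 0.0, 'opening': 0.08522878184928286}
```

View pics/top0.png

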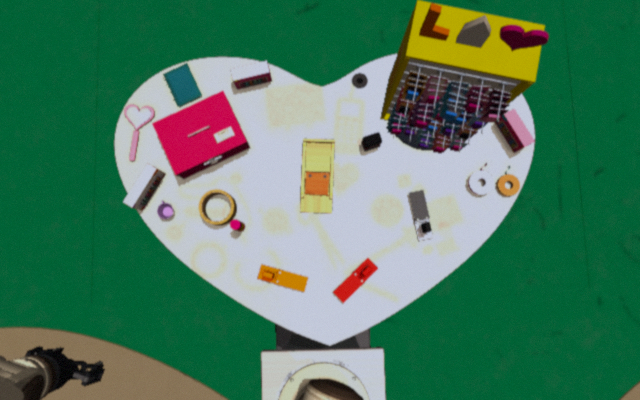

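View pics/scene0.png

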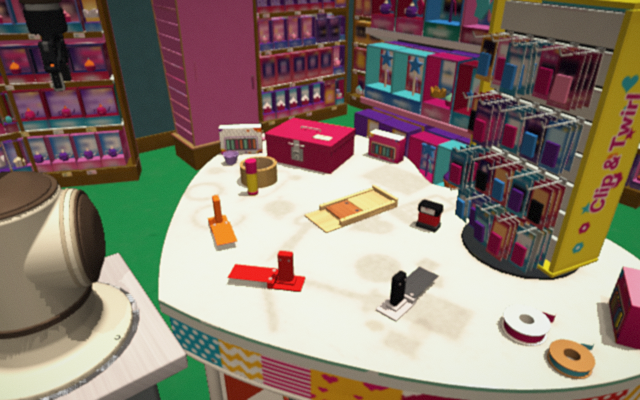

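Top view candidates for the lifter:
- Orange look-alike at (283,278).
- Red look-alike at (355,280).
- Black grip with steel blade at (423,215). This one matches the description.

The board is at (317,175), with the brown plaque at (317,183). The tape roll is at (217,207), the glue stick at (237,227) and the stamp at (371,142).

```bash
cat >> h.py <<'E'
def cam_pose(c,o=None):
    if "mount" in c:
        T=np.eye(4);T[:3,:3]=R.from_euler('xyz',o["tcp_rot"],degrees=True).as_matrix();T[:3,3]=o["ee_pos"]
        T=T@np.array(c["mount"]); return T[:3,:3],T[:3,3]
    return R.from_euler('xyz',c["orientation"],degrees=True).as_matrix(),np.array(c["position"])
def ray(c,px,z,o=None):
    Rc,p=cam_pose(c,o); px=np.atleast_2d(np.array(px,float))
    d=np.c_[px,np.ones(len(px))]@np.linalg.inv(c["mtx"]).T
    d=(d*[1,-1,-1])@Rc.T
    return p+d*((z-p[2])/d[:,2])[:,None]
def proj(c,P,o=None):
    Rc,p=cam_pose(c,o); q=((np.atleast_2d(P)-p)@Rc)*[1,-1,-1]
    q=q@np.array(c["mtx"]).T; return q[:,:2]/q[:,2:]
E
python3 - <<'E'
from h import *
o,c=snap("top"); im=c["img"]
a=cv2.resize(im[120:225,280:340],None,fx=5,fy=5,interpolation=cv2.INTER_CUBIC)
b=cv2.resize(im[160:265,380:450],None,fx=5,fy=5,interpolation=cv2.INTER_CUBIC)
cv2.imwrite("pics/crop1.png",np.hstack([a,b])[...,::-1])
print(np.round(ray(c,[(317,183),(319,139),(317,213),(427,228),(421,228),(416,191),(371,142),(237,227),(217,207),(320,390)],0.0),3))
_,w=snap("wrist"); print({k:v for k,v in w.items() if k!="img"})
E
```

```text
[[ 0.588 -0.     0.   ]
 [ 0.71  -0.009  0.   ]
 [ 0.507  0.002  0.   ]
 [ 0.458 -0.291  0.   ]
 [ 0.459 -0.275  0.   ]
 [ 0.559 -0.266  0.   ]
 [ 0.697 -0.151  0.   ]
 [ 0.475  0.218  0.   ]
 [ 0.53   0.272  0.   ]
 [ 0.049  0.007  0.   ]]
{'mtx': array([[297.02419824,   0.        , 325.79785923],
       [  0.        , 297.02419824, 197.97912195],
       [  0.        ,   0.        ,   1.        ]]), 'mount': array([[ 6.04973744e-04,  9.45529664e-01,  3.25535387e-01,
         8.36540504e-02],
       [ 9.99999758e-01, -6.83396823e-04,  1.26555736e-04,
         5.26383709e-04],
       [ 3.42132051e-04,  3.25535232e-01, -9.45529849e-01,
        -1.25182431e-01],
       [ 0.00000000e+00,  0.00000000e+00,  0.00000000e+00,
         1.00000000e+00]])}
```

View pics/crop1.png

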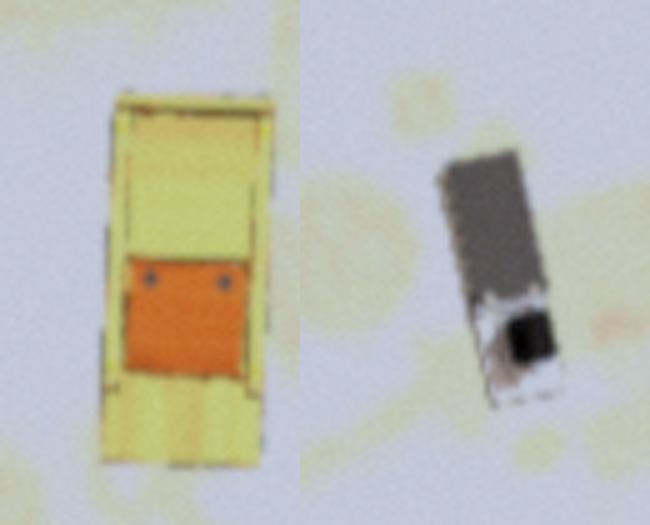

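The crop confirms the black grip and steel blade at about (423,215) in the top view. The blade points away from the robot, and the board's fence is at the far end. I'll start the transit with a short leg, which also shows the sense of joint 6.

Call:
carry_out(moves="-30 -36 0 0 0 0 85;-60 -72 0 0 0 0 85;-90 -108 0 0 0 0 85;-120 -144 0 0 0 0 85;-150 -180 0 0 0 0 85")

```text
time: 0.7
ee_pos: [0.266, 0.2961, 0.2481]
tcp_rot: [180.0, 0.0, 160.3]
wrist_force: [1.7, 0.6, -0.1]
opening: 0.0852
grasp_force: 0.0
```

```bash
python3 - <<'E'
from h import *
o,c=snap("top")
print(o["q"],o["ee_pos"],o["tcp_rot"])
# lifter: crop1 coords -> full
f=lambda x,y:((x-300)/5+380,160+y/5) if x>300 else (x/5+280,120+y/5)
bl=[f(442,165),f(518,152),f(490,407),f(563,393)]
print("blade tips z=.012",ray(c,bl[:2],.012)[:,:2].round(3),"foot rear z=.005",ray(c,bl[2:],.005)[:,:2].round(3))
print("grip top z=.07",ray(c,[f(530,336)],.07).round(3))
bd=[f(115,98),f(272,98),f(103,462),f(258,465)]
print("board fence corners",ray(c,bd[:2],.024).round(4)[:,:2],"low end",ray(c,bd[2:],.005).round(4)[:,:2])
E
```

```text
[ 4.80642159e+01 -1.56311481e+01 -8.98899958e+00  9.66323484e+01
 -7.84444859e-03  6.77242736e+01] [0.26602267 0.29605994 0.24812931] [1.79993905e+02 1.09738864e-02 1.60339941e+02]
blade tips z=.012 [[ 0.552 -0.244]
 [ 0.558 -0.284]] foot rear z=.005 [[ 0.423 -0.264]
 [ 0.429 -0.303]]
grip top z=.07 [[ 0.456 -0.274  0.07 ]]
board fence corners [[ 0.7036  0.0342]
 [ 0.7011 -0.0502]] low end [[ 0.509   0.0459]
 [ 0.5051 -0.037 ]]
```

Call:
carry_out(moves="-29 -37 4 0 0 -2 85;-57 -73 8 0 0 -4 85;-86 -110 12 0 0 -6.5 85;-115 -147 16 0 0 -9 85;-143 -183 19 0 0 -11 85;-172 -220 23 0 0 -13 85;-201 -257 27 0 0 -15 85;-229 -293 31 0 0 -17 85;-258 -330 35 0 0 -19.5 85;-287 -367 39 0 0 -22 85;-315 -404 43 0 0 -24 85;-344 -440 46 0 0 -26 85;-372.5 -477 50 0 0 -28.3 85;-372.5 -477 50 0 0 -28.3 85;-372.5 -477 50 0 0 -28.3 85")

```text
time: 2.25
ee_pos: [0.4555, -0.2774, 0.1973]
tcp_rot: [179.9, -0.1, -171.5]
wrist_force: [-0.1, 0.3, 0.2]
opening: 0.0847
grasp_force: 0.0
```

```bash
python3 - <<'E'
from h import *
o,c=snap("wrist"); save(c,"pics/w1.png")
print(o["q"],o["ee_pos"],o["tcp_rot"])
print(proj(c,[(0.456,-0.2785,0.07),(0.555,-.264,.012)],o))
E
```

```text
[-3.13427122e+01  2.05568102e+00  1.35755214e+00  8.94288494e+01
  8.49172795e-03 -3.98274003e+01] [ 0.45554548 -0.27739483  0.19730674] [ 1.79912152e+02 -9.20776372e-02 -1.71515251e+02]
[[323.9596687  194.86568837]
 [324.08902819 259.4261063 ]]
```

View pics/w1.png

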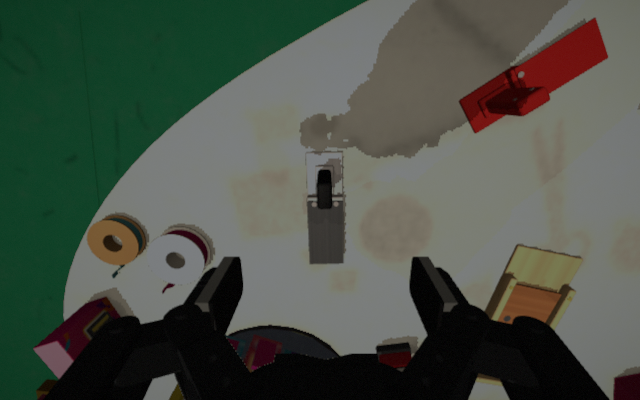

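The wrist view shows the lifter at (325,205), nearly aligned with the tool. The foot's rear edge is at row 152 and the blade tip at row 263. Next is a close crop of wrist and scene together, to refine the grip and read the blade setting.

```bash
python3 - <<'E'
from h import *
o,c=snap("wrist"); _,s=snap("scene")
a=cv2.resize(c["img"][140:280,290:360],None,fx=4,fy=4,interpolation=cv2.INTER_CUBIC)
b=cv2.resize(s["img"][260:330,365:450],None,fx=6,fy=6,interpolation=cv2.INTER_CUBIC)
a=cv2.convertScaleAbs(a,alpha=1.8)
b=cv2.copyMakeBorder(b,0,560-420,0,0,cv2.BORDER_CONSTANT)
cv2.imwrite("pics/crop2.png",np.hstack([a,b])[...,::-1])
E
```

```text
(no output)
```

View pics/crop2.png

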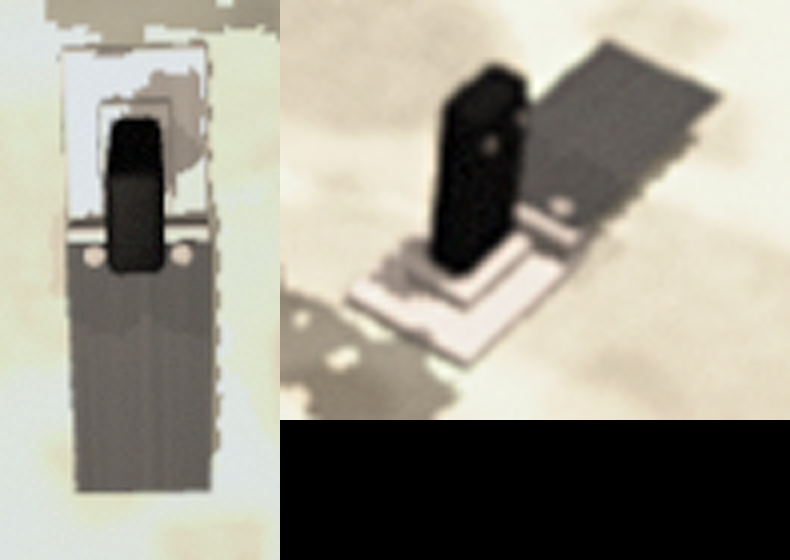

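```bash
cat >> h.py <<'E'
def tri(*obs):
    A=np.zeros((3,3));b=np.zeros(3)
    for c,px,o in obs:
        Rc,p=cam_pose(c,o); d=ray(c,px,0,o)[0]-p; d/=np.linalg.norm(d)
        M=np.eye(3)-np.outer(d,d); A+=M;b+=M@p
    return np.linalg.solve(A,b)
E
python3 - <<'E'
from h import *
o,c=snap("wrist"); _,s=snap("scene")
W=lambda x,y:(290+x/4,140+y/4)
S=lambda x,y:(365+(x-280)/6,260+y/6)
for n,w,q in (("tipL",W(211,490),S(605,40)),("tipR",W(76,491),S(720,97)),("rearL",W(207,44),S(348,300)),("rearR",W(64,49),S(467,362))):
    print(n,tri((c,w,o),(s,q,None)).round(4), ray(c,w,.005,o)[0].round(4),ray(s,q,.005)[0].round(4))
print("grip top",ray(c,W(135,222),.07,o).round(4), o["ee_pos"])
E
```

```text
tipL [ 0.557  -0.2396  0.0125] [ 0.5615 -0.2385  0.005 ] [ 0.5652 -0.2335  0.005 ]
tipR [ 0.5623 -0.2793  0.0134] [ 0.5681 -0.2794  0.005 ] [ 0.5708 -0.2729  0.005 ]
rearL [ 0.4279 -0.2629 -0.0007] [ 0.4263 -0.2628  0.005 ] [ 0.4239 -0.2677  0.005 ]
rearR [ 0.4343 -0.301   0.0018] [ 0.4335 -0.3007  0.005 ] [ 0.432  -0.3034  0.005 ]
grip top [[ 0.4576 -0.2772  0.07  ]] [ 0.45575804 -0.27590961  0.19876382]
```

The blade tip sits about 15 mm above the foot's underside, so the blade is near level. The lifter's yaw is about 9.6°. Next I descend and grip.

Call:
carry_out(moves="-2.5 -1.5 40 0 0 -1 85;-2.5 -1.5 80 0 0 -1 85;-2.5 -1.5 115 0 0 -1 85;-2.5 -1.5 140 0 0 -1 85;-2.5 -1.5 153 0 0 -1 85;-2.5 -1.5 153 0 0 -1 85;-2.5 -1.5 153 0 0 -1 12;-2.5 -1.5 153 0 0 -1 8;-2.5 -1.5 153 0 0 -1 8;-2.5 -1.5 153 0 0 -1 8;-2.5 -1.5 153 0 0 -1 8;-2.5 -1.5 153 0 0 -1 8;-2.5 -1.5 153 0 0 -1 8", force=80)

```text
time: 3.8
ee_pos: [0.4589, -0.2783, 0.0459]
tcp_rot: [-180.0, 0.0, -170.4]
wrist_force: [-0.3, 0.1, 6.6]
opening: 0.0131
grasp_force: 78.7
```

Call:
carry_out(moves="0 0 -15 0 0 0 8;0 0 -30 0 0 0 8;0 0 -45 0 5 0 8;0 0 -45 0 10 0 8;0 0 -45 0 15 0 8;0 0 -45 0 15 0 8;0 0 -45 0 15 0 8;0 0 -30 0 15 0 8;0 0 -20 0 15 0 8;0 0 -15 0 15 0 8;0 0 -15 0 15 0 8;0 0 -15 0 15 0 8")

```text
time: 5.0
ee_pos: [0.4584, -0.278, 0.0605]
tcp_rot: [-180.0, -15.0, -170.4]
wrist_force: [0.5, 0.2, -1.4]
opening: 0.0134
grasp_force: 78.2
```

```bash
python3 - <<'E'
from h import *
o=bot.get_obs(); print(o["ee_pos"],o["tcp_rot"],o["wrist_force"],o["torque"],o["grasp_force"])
E
```

```text
[ 0.45836031 -0.27800636  0.06045129] [-179.99933227  -14.98661873 -170.41032349] [ 0.50239496  0.16941604 -1.4423348 ] [ 0.08698231 -0.35167758 -0.03454565] 78.20047974586487
```

Call:
carry_out(moves="-0.26 0 0.97 0 0 0 8;-0.52 0 1.93 0 0 0 8;-0.78 0 2.9 0 0 0 8;-0.78 0 2.9 0 0 0 8")

```text
time: 5.4
ee_pos: [0.4586, -0.2779, 0.0572]
tcp_rot: [180.0, -15.0, -170.4]
wrist_force: [0.6, 0.2, -2.0]
opening: 0.0131
grasp_force: 78.2
```

Call:
carry_out(moves="-0.13 0 0.48 0 0 0 8;-0.26 0 0.97 0 0 0 8;-0.26 0 0.97 0 0 0 8")

```text
time: 5.7
ee_pos: [0.4585, -0.2779, 0.0562]
tcp_rot: [180.0, -15.0, -170.4]
wrist_force: [0.3, -0.0, -2.0]
opening: 0.0129
grasp_force: 78.2
```

Call:
carry_out(moves="-0.13 0 0.48 0 0 0 8;-0.26 0 0.97 0 0 0 8;-0.26 0 0.97 0 0 0 8")

```text
time: 6.0
ee_pos: [0.4586, -0.278, 0.0555]
tcp_rot: [-180.0, -15.0, -170.4]
wrist_force: [-1.5, 0.5, 0.1]
opening: 0.0132
grasp_force: 78.4
```

The tip touches the counter at TCP z ≈ 0.0556 with 15° of pitch, so the tip is about 15 mm above the foot's underside, matching the cameras. I'll lift, level out, and take a look at the board from its right side.

```bash
cat >> h.py <<'E'
def rel(pos,p,yaw,o=None):
    """row (mm,deg) from present pose to lifter pose: TCP pos, nose-down pitch p, lifter yaw"""
    o=o or bot.get_obs()
    R0=R.from_euler('xyz',o["tcp_rot"],degrees=True)
    R1=R.from_euler('z',yaw+180,degrees=True)*R.from_euler('x',180,degrees=True)*R.from_euler('y',p,degrees=True)
    return np.round(np.r_[R0.inv().apply(np.array(pos)-o["ee_pos"])*1e3,(R0.inv()*R1).as_rotvec(degrees=True)],2)
E
python3 - <<'E'
from h import *
print(rel((.4586,-.278,.14),15,9.6),rel((.49,-.2,.19),0,0),rel((.53,-.15,.20),0,-3.6))
E
```

```text
[ 2.181e+01 -0.000e+00 -8.164e+01 -1.000e-02  1.000e-02 -0.000e+00] [  -7.72   71.66 -141.32   -1.26  -14.96    9.54] [ -51.28  114.29 -163.35   -1.74  -14.93   13.12]
```

Call:
carry_out(moves="7 0 -27 0 0 0 8;15 0 -55 0 0 0 8;22 0 -82 0 0 0 8;12 23 -102 -0.4 -5 3.2 8;2 47 -122 -0.8 -10 6.4 8;-8 72 -141 -1.3 -15 9.5 8;-30 94 -153 -1.5 -15 11.5 8;-51 114 -163 -1.7 -15 13.1 8;-51 114 -163 -1.7 -15 13.1 8;-51 114 -163 -1.7 -15 13.1 8;-51 114 -163 -1.7 -15 13.1 8")

```text
time: 7.1
ee_pos: [0.5293, -0.1507, 0.1992]
tcp_rot: [-180.0, 0.0, 176.4]
wrist_force: [0.4, -0.1, -1.6]
opening: 0.0131
grasp_force: 78.6
```

```bash
python3 - <<'E'
from h import *
import pickle
o,c=snap("wrist"); print(o["ee_pos"],o["tcp_rot"],o["time"],o["qd"].max())
pickle.dump((o,c),open("w2.pkl","wb"))
print(proj(c,[(.507,.0045,.005),(.702,-.008,.024)],o))
x0=340
a=cv2.convertScaleAbs(c["img"][140:380,400:600],alpha=1.6)
cv2.imwrite("pics/crop3.png",cv2.resize(a,None,fx=2.5,fy=2.5,interpolation=cv2.INTER_CUBIC)[...,::-1])
E
```

```text
[ 0.52928726 -0.15069092  0.19917172] [-1.79976930e+02  2.03187066e-02  1.76430610e+02] 7.1 0.1657851007468
[[468.64459122 146.65644012]
 [450.34695142 308.75045094]]
```

View pics/crop3.png

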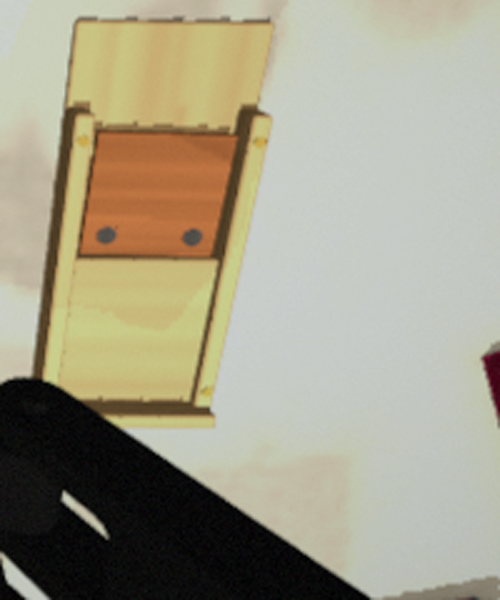

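The crop shows:
- the board's low end at crop row 18
- the plaque's near edge, (97,130) to (239,134)
- the gap at the step, along row 257
- the fence, at about row 405

The wall grain is clear. I'll convert these to positions.

```bash
python3 - <<'E'
from h import *
import pickle
o,c=pickle.load(open("w2.pkl","rb"))
P=lambda *a:[(400+x/2.5,140+y/2.5) for x,y in a]
L=ray(c,P((76,18),(271,19)),.005,o); N=ray(c,P((97,130),(239,134)),.013,o); F=ray(c,P((80,256),(217,259)),.013,o)
K=ray(c,P((77,113),(262,116)),.018,o); 
for n,v in zip("LNFK",(L,N,F,K)): print(n,v[:,:2].round(4).tolist(),"mid",v[:,:2].mean(0).round(4),"len",np.linalg.norm(v[1]-v[0]).round(4),"yaw",np.degrees(np.arctan2(*(v[1]-v[0])[:2]*[-1,1])).round(2))
# L/R long sides
d=F.mean(0)-N.mean(0);print("plaque axis",np.degrees(np.arctan2(d[1],d[0])),np.linalg.norm(d))
d=F.mean(0)-L.mean(0);print("axis L-F",np.degrees(np.arctan2(d[1],d[0])),np.linalg.norm(d[:2]))
E
```

```text
L [[0.5051, -0.0364], [0.5106, 0.0472]] mid [0.5079 0.0054] len 0.0838 yaw -3.82
N [[0.5537, -0.0273], [0.5594, 0.0353]] mid [0.5565 0.004 ] len 0.0629 yaw -5.21
F [[0.6154, -0.0314], [0.6209, 0.0327]] mid [6.181e-01 6.000e-04] len 0.0643 yaw -4.9
K [[0.5437, -0.0382], [0.5499, 0.0413]] mid [0.5468 0.0015] len 0.0797 yaw -4.49
plaque axis -3.1218010825653146 0.06171124886237952
axis L-F -2.4683475190831037 0.11037566221980859
```

```bash
cat >> h.py <<'E'
B0=np.array([.6177,-.0020]);BY=-3.7
def tcp_for_tip(bx,bz,p,by=1.0,tip=(100,-31)):
    """TCP for tip underside at board (bx,by) mm, height bz mm, nose-down p"""
    s,c=np.sin(np.radians(p)),np.cos(np.radians(p)); x,z=tip
    X=bx-(x*c+z*s); Z=bz-(-x*s+z*c)
    a=np.radians(BY); xy=B0+np.array([X*np.cos(a)-by*np.sin(a),X*np.sin(a)+by*np.cos(a)])/1e3
    return np.r_[xy,Z/1e3]
def goto(*t,**k): return rel(tcp_for_tip(*t,**k),t[2],BY)
E
python3 - <<'E'
from h import *
t=tcp_for_tip(-85,12,10);print(t)
m=t.copy();m[2]=.12;print(rel(m,10,BY),rel(t,10,BY))
E
```

```text
[0.44003807 0.01049097 0.05989386]
[ 9.9160e+01  1.5547e+02  7.9100e+01 -3.0000e-02  1.0020e+01  1.0000e-01] [ 9.9180e+01  1.5549e+02  1.3921e+02 -3.0000e-02  1.0020e+01  1.0000e-01]
```

Call:
carry_out(moves="22 35 16 0 2 0 8;44 70 32 0 4 0 8;66 105 50 0 6 0 8;85 135 68 0 8 0 8;99.2 155.5 79 0 10 0 8;99.2 155.5 100 0 10 0 8;99.2 155.5 120 0 10 0 8;99.2 155.5 134 0 10 0 8;99.2 155.5 139 0 10 0 8;99.2 155.5 139 0 10 0 8;99.2 155.5 139 0 10 0 8;99.2 155.5 139 0 10 0 8")

```text
time: 8.35
ee_pos: [0.4411, 0.0109, 0.0612]
tcp_rot: [-180.0, -9.9, 176.4]
wrist_force: [-0.1, 0.8, -1.0]
opening: 0.0136
grasp_force: 78.8
```

```bash
python3 - <<'E'
from h import *
import pickle
o,c=snap("top"); _,s=snap("scene"); print(o["ee_pos"],o["tcp_rot"],o["wrist_force"])
pickle.dump((c,s),open("ts.pkl","wb"))
a=cv2.resize(c["img"][125:230,285:350],None,fx=5,fy=5,interpolation=cv2.INTER_CUBIC)
b=cv2.resize(s["img"][170:240,300:400],None,fx=4.5,fy=4.5,interpolation=cv2.INTER_CUBIC)
b=cv2.copyMakeBorder(b,0,525-b.shape[0],0,0,cv2.BORDER_CONSTANT)
cv2.imwrite("pics/crop4.png",np.hstack([a,b])[...,::-1])
E
```

```text
[0.44109946 0.01085024 0.06122573] [-179.9881909    -9.85140821  176.40948477] [-0.10191607  0.7599027  -0.96689441]
```

View pics/crop4.png

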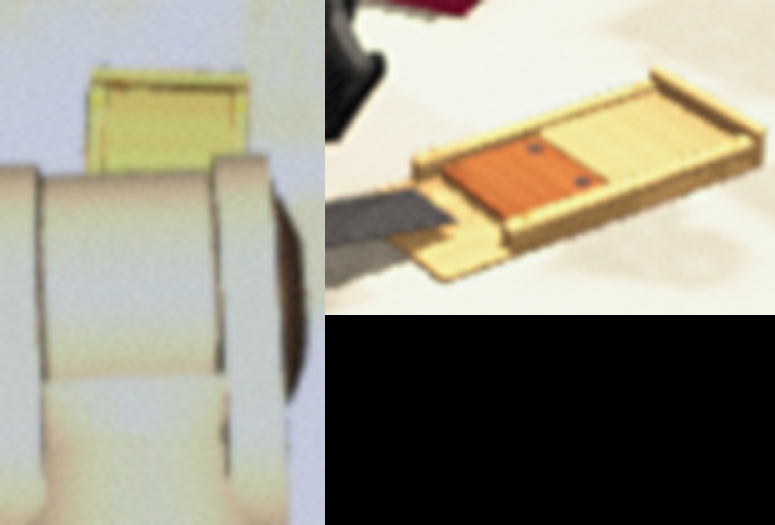

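The arm blocks the top view. The scene view shows the blade over the lower step, with tip corners at crop (420,190) and (453,220), lined up with the plaque. I'll check the tip against the plaque edge in this same view.

```bash
python3 - <<'E'
from h import *
import pickle
c,s=pickle.load(open("ts.pkl","rb"))
S=lambda *A:[(300+(x-325)/4.5,170+y/4.5) for x,y in A]
a=np.radians(BY);M=np.array([[np.cos(a),np.sin(a)],[-np.sin(a),np.cos(a)]])
tb=lambda P:((P[:,:2]-B0)@M.T*1e3).round(1).tolist()
print("tip",tb(ray(s,S((420,190),(453,220)),.0145)))
print("plaque near edge L,R; far R",tb(ray(s,S((445,172),(500,217),(607,182),(545,135)),.013)))
print("low end R",tb(ray(s,S((445,281)),.005)), "cheek R low",tb(ray(s,S((508,232)),.018)))
o=bot.get_obs();print(o["ee_pos"],o["wrist_force"],goto(-80,6.2,10),goto(-58,6.2,10))
E
```

```text
tip [[-83.6, 15.8], [-86.5, -16.0]]
plaque near edge L,R; far R [[-62.2, 25.5], [-65.2, -24.2], [-2.6, -26.7], [1.4, 28.2]]
low end R [[-111.3, -45.1]] cheek R low [[-75.1, -43.8]]
[0.44097319 0.0109588  0.0610315 ] [-0.30836442 -0.54089853 -1.8190725 ] [-5.22 -0.53  6.13 -0.03  0.13  0.12] [-26.9   -0.58   2.36  -0.03   0.13   0.12]
```

Call:
carry_out(moves="-2 -0.5 2 0 0 0 8;-4 -0.5 4 0 0 0 8;-5 -0.5 5.2 0 0 0 8;-5 -0.5 5.2 0 0 0 8;-5 -0.5 5.2 0 0 0 8;-5 -0.5 5.2 0 0 0 8")

```text
time: 9.05
ee_pos: [0.4445, 0.0103, 0.0544]
tcp_rot: [-180.0, -9.9, 176.4]
wrist_force: [-0.1, -0.6, -2.0]
opening: 0.0128
grasp_force: 78.8
```

```bash
python3 - <<'E'
from h import *
o=bot.get_obs();print(o["ee_pos"],o["tcp_rot"],o["wrist_force"],goto(-80,6.0,10),goto(-66,6.0,10),goto(-56,6.,10))
E
```

```text
[0.44452685 0.01026986 0.05440461] [-179.98289722   -9.93283184  176.42499207] [-0.12593043 -0.56644849 -2.00536353] [-0.59 -0.07  0.42 -0.04  0.07  0.12] [-14.38  -0.1   -2.    -0.04   0.07   0.12] [-24.23  -0.12  -3.72  -0.04   0.07   0.12]
```

Call:
carry_out(moves="-4 0 0 0 0 0 8;-8 0 -0.9 0 0 0 8;-11 0 -1.4 0 0 0 8;-14.4 0 -2 0 0 0 8;-14.4 0 -2 0 0 0 8")

```text
time: 9.55
ee_pos: [0.4595, 0.0093, 0.0538]
tcp_rot: [-180.0, -9.9, 176.4]
wrist_force: [-0.1, -0.1, -1.6]
opening: 0.0133
grasp_force: 78.8
```

Call:
carry_out(moves="-2 0 -0.35 0 0 0 8;-4 0 -0.7 0 0 0 8;-5 0 -0.9 0 0 0 8;-5 0 -0.9 0 0 0 8")

```text
time: 9.95
ee_pos: [0.4642, 0.009, 0.0539]
tcp_rot: [-180.0, -9.9, 176.4]
wrist_force: [-0.1, 0.0, -1.4]
opening: 0.0134
grasp_force: 78.8
```

```bash
python3 - <<'E'
from h import *
o,s=snap("scene");print(o["ee_pos"],o["wrist_force"],goto(-56,6.,10))
b=cv2.resize(s["img"][170:240,300:400],None,fx=5,fy=5,interpolation=cv2.INTER_CUBIC)
cv2.imwrite("pics/crop5.png",b[...,::-1])
E
```

```text
[0.46422777 0.00902726 0.0538944 ] [-0.10968985  0.04539231 -1.42357321] [-4.79 -0.11 -0.84 -0.04  0.07  0.12]
```

View pics/crop5.png

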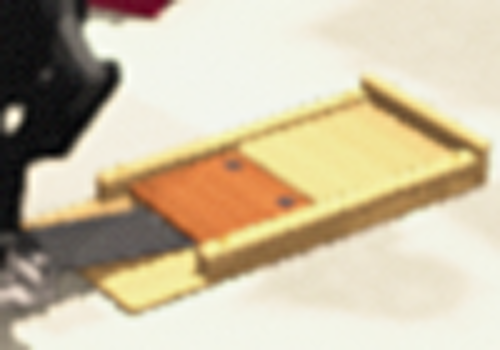

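The blade goes in under the plaque's near edge (crop (135,207) to (190,245)) with no push-back. I'll now work out the tipping arc about the far edge, keeping the tip on the rim at about 57 mm radius.

```bash
cat >> h.py <<'E'
def arc(th,p,r=57.,by=1.0):
    t=np.radians(th); z=5+max(0,8.94*np.sin(np.radians(26.6)-t))
    T=np.array([-4*np.sin(t)-r*np.cos(t), z+r*np.sin(t)]); q=np.radians(p)
    return rel(tcp_for_tip(T[0]-2*np.sin(q),T[1]-2*np.cos(q),p,by),p,BY)
E
python3 - <<'E'
from h import *
for t in (0,4,8,12,16,20,24,28,32,36,40,44,48): print(t,arc(t,10)[:3].round(1))
E
```

```text
0 [-3.3 -0.1 -1.6]
4 [-2.6 -0.1 -5. ]
8 [-2.1 -0.1 -8.3]
12 [ -2.   -0.1 -11.6]
16 [ -2.1  -0.1 -15. ]
20 [ -2.5  -0.1 -18.2]
24 [ -3.2  -0.1 -21.5]
28 [ -4.1  -0.1 -24.9]
32 [ -5.2  -0.1 -28.6]
36 [ -6.6  -0.1 -32.2]
40 [ -8.3  -0.1 -35.6]
44 [-10.2  -0.2 -39. ]
48 [-12.3  -0.2 -42.1]
```

Call:
carry_out(moves="-2 0 -0.4 0 0 0 8;-4.4 0 -0.8 0 0 0 8;-4.4 0 -0.8 0 0 0 8;-3.6 0 -1.6 0 0 0 8;-3 0 -3.3 0 0 0 8;-2.6 0 -5 0 0 0 8;-2.3 0 -6.7 0 0 0 8;-2.1 0 -8.3 0 0 0 8;-2 0 -11.6 0 0 0 8;-2.1 0 -15 0 0 0 8;-2.5 0 -18.2 0 0 0 8;-2.5 0 -18.2 0 0 0 8")

```text
time: 11.2
ee_pos: [0.4701, 0.0087, 0.0719]
tcp_rot: [-180.0, -9.9, 176.4]
wrist_force: [0.4, -0.1, -1.8]
opening: 0.0131
grasp_force: 78.8
```

```bash
python3 - <<'E'
from h import *
o,s=snap("scene");print(o["ee_pos"],o["wrist_force"],o["torque"])
b=cv2.resize(s["img"][140:240,290:400],None,fx=5,fy=5,interpolation=cv2.INTER_CUBIC)
cv2.imwrite("pics/crop6.png",b[...,::-1])
for t in (20,24,28,32,36,40,44,48,52,56,60,64,68,72): print(t,arc(t,10)[:3].round(1))
E
```

```text
[0.47005719 0.00868783 0.07191204] [ 0.40360053 -0.06296469 -1.81707298] [-0.00760723 -0.16114998  0.02999819]
20 [ 0.2 -0.1  0.2]
24 [-0.5 -0.1 -3. ]
28 [-1.4 -0.1 -6.4]
32 [ -2.6  -0.2 -10.1]
36 [ -4.   -0.2 -13.7]
40 [ -5.6  -0.2 -17.2]
44 [ -7.5  -0.2 -20.5]
48 [ -9.7  -0.2 -23.7]
52 [-12.1  -0.2 -26.7]
56 [-14.7  -0.2 -29.5]
60 [-17.5  -0.2 -32.2]
64 [-20.5  -0.2 -34.6]
68 [-23.7  -0.2 -36.8]
72 [-27.   -0.2 -38.7]
```

View pics/crop6.png

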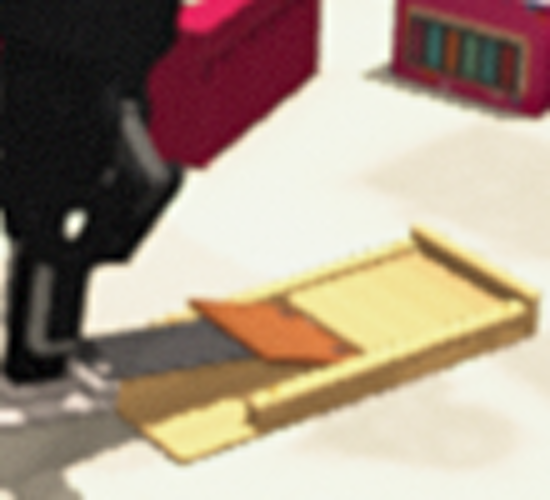

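The plaque is tilted about 20° on the blade, its near edge raised at crop (195,303) and (262,358). I'll carry on along the arc to about 68°.

Call:
carry_out(moves="-0.5 0 -3 0 0 0 8;-1.4 0 -6.4 0 0 0 8;-2.6 0 -10.1 0 0 0 8;-4 0 -13.7 0 0 0 8;-5.6 0 -17.2 0 0 0 8;-7.5 0 -20.5 0 0 0 8;-9.7 0 -23.7 0 0 0 8;-12.1 0 -26.7 0 0 0 8;-14.7 0 -29.5 0 0 0 8;-17.5 0 -32.2 0 0 0 8;-20.5 0 -34.6 0 0 0 8;-23.7 0 -36.8 0 0 0 8;-23.7 0 -36.8 0 0 0 8;-23.7 0 -36.8 0 0 0 8")

```text
time: 12.65
ee_pos: [0.4993, 0.0068, 0.1034]
tcp_rot: [-180.0, -9.9, 176.4]
wrist_force: [0.3, 0.1, -1.6]
opening: 0.0129
grasp_force: 78.8
```

```bash
python3 - <<'E'
from h import *
o,s=snap("scene");print(o["ee_pos"],o["wrist_force"],o["torque"])
b=cv2.resize(s["img"][140:240,290:400],None,fx=5,fy=5,interpolation=cv2.INTER_CUBIC)
cv2.imwrite("pics/crop7.png",b[...,::-1])
h=cv2.cvtColor(s["img"][140:240,290:400],cv2.COLOR_RGB2HSV); m=cv2.inRange(h,(5,140,80),(16,255,255))
n,l,st,ce=cv2.connectedComponentsWithStats(m); print(st[1:][st[1:,4]>15])
for t in (68,72,76,80,84,88,92): print(t,arc(t,10)[:3].round(1))
E
```

```text
[0.49934882 0.00684909 0.10343904] [ 0.31941424  0.09409114 -1.55387804] [ 0.01401515 -0.20378743 -0.00345245]
[[ 89   6   3   8  20]
 [ 50  45  22  26 161]]
68 [-0.2 -0.2 -0.4]
72 [-3.6 -0.2 -2.4]
76 [-7.1 -0.2 -4.1]
80 [-10.7  -0.2  -5.6]
84 [-14.5  -0.2  -6.8]
88 [-18.3  -0.2  -7.8]
92 [-22.2  -0.3  -8.5]
```

```bash
python3 - <<'E'
from h import *
s=bot.camera("scene");a=np.radians(BY);M=np.array([[np.cos(a),-np.sin(a)],[np.sin(a),np.cos(a)]])
for th in (45,60,68,76):
    t=np.radians(th);C=np.array([-4*np.sin(t),5.])
    P=[]
    for k in (0,60):
        for y in (-31,31):
            x,z=C+k*np.array([-np.cos(t),np.sin(t)])+4*np.array([np.sin(t),np.cos(t)]); P.append(np.r_[B0+M@[x/1e3,y/1e3],z/1e3])
    print(th,(proj(s,P)-[290,140]).round(0).tolist())
E
```

```text
45 [[75.0, 73.0], [58.0, 62.0], [60.0, 61.0], [43.0, 50.0]]
60 [[75.0, 73.0], [58.0, 62.0], [65.0, 56.0], [47.0, 45.0]]
68 [[75.0, 73.0], [58.0, 62.0], [68.0, 54.0], [50.0, 43.0]]
76 [[75.0, 74.0], [58.0, 62.0], [71.0, 52.0], [53.0, 41.0]]
```

The mask agrees with a tilt of 68°. Next I push over the top slowly.

Call:
carry_out(moves="-3.6 0 -2.4 0 0 0 8;-7.1 0 -4.1 0 0 0 8;-10.7 0 -5.6 0 0 0 8;-14.5 0 -6.8 0 0 0 8;-18.3 0 -7.8 0 0 0 8;-20.8 0 -8.3 0 0 0 8;-23.2 0 -8.7 0 0 0 8;-25.6 0 -8.9 0 0 0 8;-28 0 -9.1 0 0 0 8;-30.4 0 -9.3 0 0 0 8;-32.8 0 -9.3 0 0 0 8;-32.8 0 -9.3 0 0 0 8;-32.8 0 -9.3 0 0 0 8;-32.8 0 -9.3 0 0 0 8")

```text
time: 14.15
ee_pos: [0.5331, 0.0048, 0.107]
tcp_rot: [-180.0, -9.9, 176.4]
wrist_force: [0.0, 0.3, -2.7]
opening: 0.0132
grasp_force: 78.8
```

```bash
python3 - <<'E'
from h import *
o,s=snap("scene");print(o["ee_pos"],o["wrist_force"])
b=cv2.resize(s["img"][140:240,290:400],None,fx=5,fy=5,interpolation=cv2.INTER_CUBIC)
cv2.imwrite("pics/crop8.png",b[...,::-1])
E
```

```text
[0.53309601 0.00475015 0.10704764] [ 0.02846464  0.26778418 -2.70537214]
```

View pics/crop8.png

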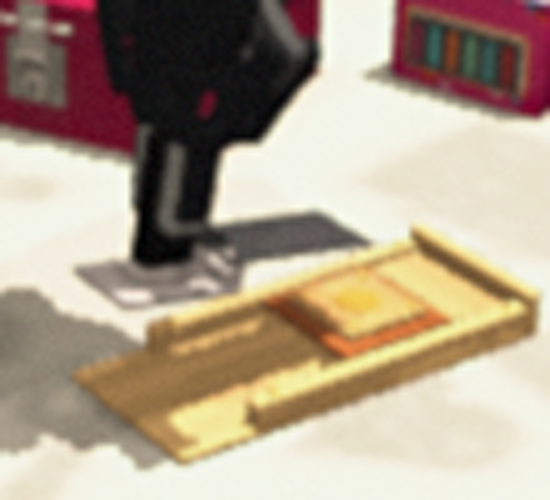

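The plaque has fallen face up onto the upper step: the pale panel shows at crop (360,305) with the orange rim round it. I'll check its x.

```bash
python3 - <<'E'
from h import *
s=bot.camera("scene");a=np.radians(BY);M=np.array([[np.cos(a),np.sin(a)],[-np.sin(a),np.cos(a)]])
S=lambda *A:[(290+x/5,140+y/5) for x,y in A]
q=(ray(s,S((285,297),(345,337),(437,308),(375,273)),.021)[:,:2]-B0)@M.T*1e3
print("panel",q.round(1).tolist(),q.mean(0).round(1))
print("slab near edge R",((ray(s,S((325,348),(450,320)),.017)[:,:2]-B0)@M.T*1e3).round(1).tolist(), "step edge ref?")
o=bot.get_obs()
# way back: up, then out to counter right of board: 
for P,p,y in (((.50,.005,.16),0,-3.7),((.45,-.10,.16),0,0),((.45,-.20,.12),0,9),((.45,-.26,.062),0,9),((.45,-.26,.047),0,9)): print(rel(P,p,y,o))
E
```

```text
panel [[-9.5, 21.3], [-9.9, -22.5], [40.4, -25.0], [38.6, 16.5]] [14.9 -2.4]
slab near edge R [[-18.6, -19.8], [42.9, -31.3]] step edge ref?
[ 4.170e+01 -1.850e+00 -4.642e+01 -3.000e-02 -9.930e+00  1.300e-01]
[  84.41 -109.76  -38.91    0.3    -9.93   -3.56]
[  71.38 -209.55   -0.56    1.08   -9.89  -12.54]
[  57.7  -269.42   55.94    1.08   -9.89  -12.54]
[  55.11 -269.42   70.72    1.08   -9.89  -12.54]
```

The centre reads about 15 mm beyond the edge, against a limit of 12. For margin I'll nudge the slab's overhanging near edge forward with the blade tip at slab mid-height, ending at x ≈ -3.

```bash
python3 - <<'E'
from h import *
o=bot.get_obs()
for x,z in ((-15,62),(-45,62),(-45,25),(-45,15)): print(x,z,goto(x,z,10))
E
```

```text
-15 62 [23.39 -0.25  1.24 -0.04  0.07  0.13]
-45 62 [ 5.294e+01 -1.800e-01  6.420e+00 -4.000e-02  7.000e-02  1.300e-01]
-45 25 [ 4.656e+01 -1.700e-01  4.286e+01 -4.000e-02  7.000e-02  1.300e-01]
-45 15 [ 4.484e+01 -1.700e-01  5.271e+01 -4.000e-02  7.000e-02  1.300e-01]
```

Call:
carry_out(moves="10 0 0 0 0 0 8;23 0 1 0 0 0 8;38 0 4 0 0 0 8;53 0 6.4 0 0 0 8;53 0 6.4 0 0 0 8;51 0 18 0 0 0 8;49 0 30 0 0 0 8;46.6 0 42.9 0 0 0 8;45.4 0 49 0 0 0 8;44.8 0 52.2 0 0 0 8;44.8 0 52.2 0 0 0 8;44.8 0 52.2 0 0 0 8;44.8 0 52.2 0 0 0 8")

```text
time: 15.55
ee_pos: [0.4805, 0.008, 0.0638]
tcp_rot: [-180.0, -9.9, 176.4]
wrist_force: [0.4, -0.5, -1.5]
opening: 0.0132
grasp_force: 78.8
```

```bash
python3 - <<'E'
from h import *
o=bot.get_obs();print(o["ee_pos"],o["wrist_force"])
for x,z in ((-45,15),(-25,15),(-3,15)): print(x,z,goto(x,z,10))
E
```

```text
[0.48047055 0.00803611 0.0638254 ] [ 0.36924508 -0.52979801 -1.50738908]
-45 15 [ 0.34 -0.16  1.   -0.04  0.11  0.12]
-25 15 [-19.36  -0.2   -2.43  -0.04   0.11   0.12]
-3 15 [-4.104e+01 -2.500e-01 -6.210e+00 -4.000e-02  1.100e-01  1.200e-01]
```

Call:
carry_out(moves="0 0 1.5 0 0 0 8;-5 0 0.6 0 0 0 8;-10 0 -0.3 0 0 0 8;-15 0 -1.2 0 0 0 8;-18 0 -1.7 0 0 0 8;-20.5 0 -2.1 0 0 0 8;-23 0 -2.6 0 0 0 8;-25.5 0 -3 0 0 0 8;-28 0 -3.4 0 0 0 8;-30.5 0 -3.9 0 0 0 8;-33 0 -4.3 0 0 0 8;-35 0 -4.7 0 0 0 8;-37 0 -5 0 0 0 8;-39 0 -5.4 0 0 0 8;-40.5 0 -5.7 0 0 0 8;-40.5 0 -5.7 0 0 0 8")

```text
time: 17.15
ee_pos: [0.5211, 0.0055, 0.0619]
tcp_rot: [-180.0, -9.9, 176.4]
wrist_force: [0.3, 0.7, -1.6]
opening: 0.0133
grasp_force: 78.8
```

```bash
python3 - <<'E'
from h import *
o=bot.get_obs();print(o["ee_pos"],o["wrist_force"])
print(goto(-45,16,10), goto(-45,80,10))
t=goto(-45,80,10)
for P,p,y in (((.45,0.01,.16),0,-3.7),((.45,-.10,.16),0,0),((.45,-.20,.12),0,9),((.45,-.26,.062),0,9),((.45,-.26,.047),0,9)): print(rel(P,p,y,o))
E
```

```text
[0.52114117 0.00546358 0.06194417] [ 0.32392823  0.68867901 -1.60761305]
[ 4.098e+01 -1.300e-01  5.190e+00 -4.000e-02  7.000e-02  1.200e-01] [ 5.201e+01 -1.500e-01 -5.785e+01 -4.000e-02  7.000e-02  1.200e-01]
[ 8.712e+01  6.000e-02 -8.430e+01 -3.000e-02 -9.930e+00  1.200e-01]
[  80.36 -109.72  -85.45    0.29   -9.92   -3.57]
[  67.32 -209.52  -47.09    1.07   -9.89  -12.54]
[  53.64 -269.38    9.41    1.07   -9.89  -12.54]
[  51.05 -269.38   24.19    1.07   -9.89  -12.54]
```

Call:
carry_out(moves="10 0 1 0 0 0 8;25 0 3 0 0 0 8;41 0 5 0 0 0 8;47 0 -26 0 0 0 8;54 0 -60 0 -2 0 8;70 0 -75 0 -6 0 8;87 0 -84 0 -9.9 0 8;85 -37 -85 0.1 -9.9 -1.2 8;82 -73 -85 0.2 -9.9 -2.4 8;80 -110 -85 0.3 -9.9 -3.6 8;76 -143 -73 0.5 -9.9 -6.5 8;72 -176 -60 0.8 -9.9 -9.5 8;67 -210 -47 1.1 -9.9 -12.5 8;60 -240 -20 1.1 -9.9 -12.5 8;53.6 -269.4 5 1.1 -9.9 -12.5 8;53.6 -269.4 9.4 1.1 -9.9 -12.5 8;53.6 -269.4 9.4 1.1 -9.9 -12.5 8;53.6 -269.4 9.4 1.1 -9.9 -12.5 8;53.6 -269.4 9.4 1.1 -9.9 -12.5 8")

```text
time: 19.05
ee_pos: [0.4504, -0.2594, 0.0633]
tcp_rot: [-179.9, 0.1, -171.0]
wrist_force: [0.5, 0.3, -1.7]
opening: 0.0131
grasp_force: 79.1
```

```bash
python3 - <<'E'
from h import *
o=bot.get_obs();print(o["ee_pos"],o["tcp_rot"],o["wrist_force"]);print(rel((.45,-.26,.0462),0,9))
E
```

```text
[ 0.45039966 -0.25942821  0.06331291] [-1.79909820e+02  8.70435890e-02 -1.70976604e+02] [ 0.48815607  0.32704084 -1.73625723]
[ 0.51 -0.48 17.11 -0.09  0.09  0.02]
```

Call:
carry_out(moves="0 0 5 0 0 0 8;0 0 10 0 0 0 8;0 0 13 0 0 0 8;0 0 15 0 0 0 8;0 0 16 0 0 0 8;0 0 16.7 0 0 0 8;0 0 16.7 0 0 0 8")

```text
time: 19.75
ee_pos: [0.4498, -0.26, 0.0459]
tcp_rot: [-180.0, 0.0, -171.0]
wrist_force: [-3.1, 2.3, 3.7]
opening: 0.0129
grasp_force: 80.0
```

```bash
python3 - <<'E'
from h import *
o=bot.get_obs();print(o["ee_pos"],o["tcp_rot"],o["wrist_force"])
E
```

```text
[ 0.4498037  -0.25996867  0.04590148] [-1.79972048e+02  1.16171781e-02 -1.71041240e+02] [-3.1285817   2.33901722  3.74214393]
```

The foot is on the counter (about 5 N). I'll release and retreat upward.

Call:
carry_out(moves="0 0 0 0 0 0 30;0 0 0 0 0 0 85;0 0 0 0 0 0 85;0 0 0 0 0 0 85;0 0 0 0 0 0 85;0 0 -8 0 0 0 85;0 0 -25 0 0 0 85;0 0 -60 0 0 0 85;0 0 -100 0 0 0 85;0 0 -140 0 0 0 85;40 -20 -150 0 0 0 85;70 -40 -150 0 0 0 85;70 -40 -150 0 0 0 85;70 -40 -150 0 0 0 85")

```text
time: 21.15
ee_pos: [0.3866, -0.3107, 0.196]
tcp_rot: [-179.9, 0.0, -171.1]
wrist_force: [0.4, 0.5, -0.2]
opening: 0.085
grasp_force: 0.0
```

```bash
python3 - <<'E'
from h import *
o,c=snap("top");_,s=snap("scene");print(o["ee_pos"],o["opening"],o["wrist_force"])
a=cv2.resize(c["img"][120:225,280:350],None,fx=5,fy=5,interpolation=cv2.INTER_CUBIC)
b=cv2.resize(s["img"][160:340,290:450],None,fx=2.8,fy=2.8,interpolation=cv2.INTER_CUBIC)
b=cv2.copyMakeBorder(b,0,525-b.shape[0],0,0,cv2.BORDER_CONSTANT)
cv2.imwrite("pics/crop9.png",np.hstack([a,b])[...,::-1])
E
```

```text
[ 0.38662133 -0.31074446  0.19599596] 0.08500106082539025 [ 0.36316263  0.47842598 -0.18744698]
```

View pics/crop9.png

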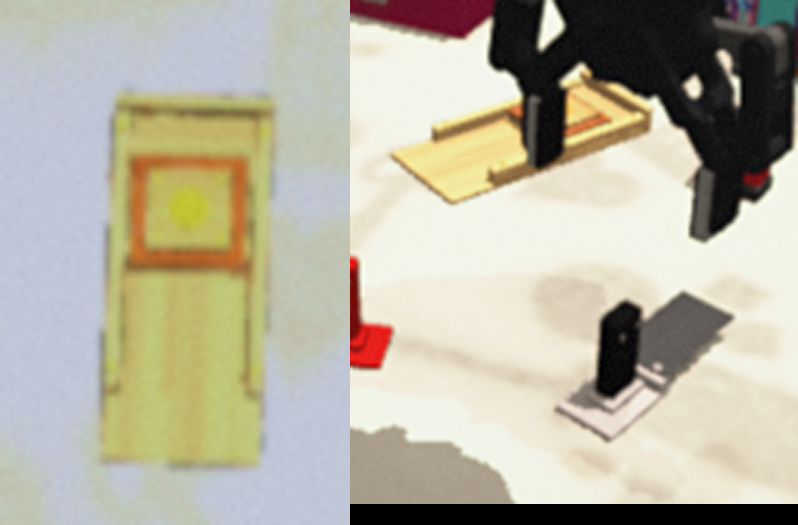

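The plaque lies flat, face up and centred (crop centre (189,212), x ≈ 26 mm). The lifter stands free on the counter at crop (620,370). Handing in.

```bash
python3 -c "
from workcell import bot
print(bot.job_done())"
```

```text
the job is handed in; nothing more can be done
None
```

I handed the job in at about 21 s of the 67 s allowed, though no verdict came back. The last pictures show the plaque flat and face up on the upper step, about 26 mm past the edge, and the lifter released with its foot flat on the counter, clear of the board.

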